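# Loosen the left-hand knob of the loaded module test clamp

## Task

The metal optical module in the loaded test clamp has finished its test: loosen the two-winged knob on that clamp. Its thread is left-handed, so turn the knob clockwise seen from above, by about 75 degrees, never the other way (that would crush the module), then let go. Leave the knob of the empty clamp as it is.

Things in the scene. Friction and masses are not known exactly. Their poses are not given: they have to be found in the camera images.
- loaded_knob (a joint): Turn of the loaded clamp's knob, rad: 0 is fully tight; grows as it turns CLOCKWISE seen from above, which loosens it (left-hand thread) and lifts the clamp's pressure pad 2.5 mm per rad. Starts at 0.05 to 0.25; end stops at -0.5 and 1.75; loose above 1.05. Stiff (0.06 N m): stays where left, and the knob itself does not rise. Its clamp is a fixed black block, 100 x 120 mm, with an aluminium bridge.
- loaded_knob_grip (a point): Grip point of the black two-winged knob, on its upright axis, 90 mm above the bench. The wings are one bar 48 mm long (this point's x axis, turns with it), 14 mm thick, 66 to 100 mm above the bench; grip across the 14 mm. Below: hub of radius 17 mm, bridge 28 x 120 mm with top at 56 mm. The loaded clamp has a bright metal module, 140 x 38 mm, lying under its bridge, sticking out at both ends.
- empty_knob (a joint): Turn of the like knob on the empty clamp, same meaning and limits; starts between 0.05 and 0.25 and is to be left there.
- empty_knob_grip (a point): The same point on the knob of the empty clamp: same shape, size and colour, but no module, only a bare black bed between two rails under the bridge. Which clamp stands on which side of the bench, and how each is turned (up to 35 degrees either way), changes from start to start; the knobs are at least 200 mm apart.
Mind the look-alikes: they are no part of the job. What is shaped like the part that bears loaded_knob but purple is not meant. What is shaped like the part that bears empty_knob but green is not meant.

How it is judged (in metres and radians):
On the way:
1. the loaded clamp's knob has been turned clockwise until loose (above 1.05 rad) (value of joint loaded_knob above 1.05 rad), for 0.2 s.
At the end, for the whole second after the job is handed in: The loaded clamp's knob stands still at more than 1.05 rad (60 degrees) clockwise from fully tight, and the empty clamp's knob is still within -0.15 to 0.45 rad (value of joint loaded_knob above 1.05 rad and value of joint empty_knob between -0.15 and 0.45 rad and velocity of joint loaded_knob between -0.1 and 0.1 rad/s and velocity of joint empty_knob between -0.1 and 0.1 rad/s); the robot touches nothing.
It fails at once if the loaded clamp's knob is overtightened (turned counter-clockwise below -0.15 rad) (value of joint loaded_knob below -0.15 rad).
It fails at once if the empty clamp's knob is turned (outside -0.15 to 0.45 rad) (value of joint empty_knob below -0.15 rad or value of joint empty_knob above 0.45 rad).
It also fails if it takes over 32 s, if anything falls off the work surface, if the arm or the gripper's body presses on something with over 40 N, if the wrist force passes 120 N, or if a joint passes its speed limit or range.

## Robot

A 6-joint arm with a two-finger parallel gripper is mounted at the origin on the work surface. World frame = base frame: x ahead of the robot, y to its left, z up, the work surface at z = 0. Lengths are in m, angles in degrees, forces in N, time in s.
With the tool pointing down it reaches from about 0.4 to 0.825 m from the base axis. Payload 7 kg.
Tool frame: the origin (TCP) lies at the very end of the fingers, on their centre line; the grasp point (between the pads) lies 19 mm behind it; x points along the fingers, y is the direction in which the jaws open and shut, and the axes are right-handed (so a half turn about x gives the same grasp; the last joint's range is limited). The gripper opens to 88 mm and grips with 3 to 60 N. Pads are 19 mm wide; open, the fingers measure 130 mm over their backs; the gripper's body (78 mm by 193 mm) begins 47 mm behind the grasp point.
Start: joints at [-51.732, 20.546, 0.682, 0, -70.136, -16.507], TCP at [0.25, -0.627, 0.227] pointing down, gripper open.
Joint ranges: [-176.03, 176.03], [-82.01, 121.73], [-58.28, 71.71], [-173.87, 95.51], [-174.79, -0.11], [-173.66, 173.66]. Speed limits (degrees/s): [136.94, 136.94, 172.46, 180, 180, 180].

## Interface

Orientations are given as [roll, pitch, yaw] about the fixed x, y, z axes, in that order (R = Rz(yaw) Ry(pitch) Rx(roll)).
In Python, from plant import monitor, eyes, ticket gives the robot as it stands. The module is installed in compiled form; this text tells all that it offers.
- The arm moves only by the shell command python3 -m crank 'ROWS'. ROWS is JSON, a list of rows, each an object with "linear": the shift along the world's x, y, z in units of 60 mm (1.0 is 60 mm), a list of three; "rot": the turn, a rotation vector about the world's x, y, z in units of 5 degrees (1.0 is 5 degrees), a list of three; "hand": the opening, from 0 (shut) to 1 (fully open). In form: [{"linear": [tx, ty, tz], "rot": [ax, ay, az], "hand": hand}, ...]. A call has 1 to 20 rows; each row shifts and turns the pose as measured when the row begins; what a row does not reach is not made up. A row lasts 1/8 s, in which the tool goes at most 62.5 mm and 10.7 degrees, less where a joint would pass 70% of its speed; a pose out of reach is approached as far as the arm can. A call is refused whole if a number of a shift passes 1 or a number of a turn 1, either way. A call with a gripper value outside its range is refused whole. The fingers move at their own pace and stop on an object; the grip force is fixed at half the most. Time passes only in rows, so rows that do not move let the fingers close. It gives the time, the measured TCP pose, the force and the opening at its end, in the units of the state.
- monitor.get_obs(): the state, without advancing time (a new reading comes with each control period).
- eyes.snapshot(name): name is "scene" or "top"; returns a dict with "image" (384x512x3 uint8, red, green, blue), "depth" (384x512 float32, m along the optical axis (not along the pixel's ray), 0 where there is no reading), "K" (3x3 intrinsics, pixels), "k1" (the pictures are not rectified: a ray, as slopes to the right and down, at radius r is drawn at 1 + k1 r^2 times it, then the intrinsics apply), "camera_from_world" (4x4, takes a point from world to camera coordinates). Camera axes: x right, y up, looking along -z (the intrinsics and any distortion apply to the point x, -y, -z); pixel columns grow to the right and rows downward; lengths in m; the calibration is good to about 2 mm. A picture is of the moment at which its call begins.
- ticket.close_job(): hands the job in, once; it reports no verdict.
The state is a dict: "clock": time; "joint_pos": joint angles; "qvel": joint speeds; "tau": joint torques, N m; "tool_pos": TCP position; "orientation": TCP orientation; "force": force on the tool from outside, world axes, zero at the start; "moment": the same for the moment, N m; "opening": finger opening in m.
Only numpy, scipy, OpenCV 4.12 (cv2) and the standard library are available. Lean on these libraries where they do the work, as an engineer would, in place of code of your own. Each camera call takes 0.05 s, during which the arm holds its last target.

## Working session

There is one attempt and no reset: what is moved stays moved. The work goes in short steps, Python scripts to look and compute and a shell command to move; the robot and the scene stay as the last step left them, time stands still between calls to the robot, and variables do not carry over. Pictures are saved under pics/ and viewed, and the job is handed in when it is done.

```bash
mkdir -p pics; cat > h.py <<'E'
import numpy as np,cv2,pickle
def snap(n):
    from plant import eyes
    s=eyes.snapshot(n); pickle.dump(s,open(f'{n}.pkl','wb')); return s
def load(n): return pickle.load(open(f'{n}.pkl','rb'))
def ray(s,u,v):
    K=np.array(s['K']); d=np.array([s['k1'],0,0,0,0],float)
    # invert: xd = x(1+k1 r^2)
    p=cv2.undistortPoints(np.array([[[u,v]]],float),K,d)[0,0]
    return np.array([p[0],-p[1],-1.0])
def atz(s,u,v,z):
    T=np.linalg.inv(np.array(s['camera_from_world'])); o=T[:3,3]; r=T[:3,:3]@ray(s,u,v)
    return o+r*(z-o[2])/r[2]
def bydepth(s,u,v):
    T=np.linalg.inv(np.array(s['camera_from_world'])); return T[:3,3]+T[:3,:3]@ray(s,u,v)*s['depth'][int(round(v)),int(round(u))]
E
python3 - <<'E'
from h import *
from plant import monitor
for n in('scene','top'):
    s=snap(n); cv2.imwrite(f'pics/{n}0.png',cv2.resize(s['image'][...,::-1],(768,576),interpolation=cv2.INTER_CUBIC))
    print(n,np.linalg.inv(s['camera_from_world'])[:3].round(3).tolist(),s['k1'])
print(monitor.get_obs())
E
```

```text
scene [[-0.689, -0.504, 0.521, 1.247], [0.725, -0.471, 0.503, 0.741], [-0.008, 0.724, 0.69, 1.092]] -0.13864265206088336
top [[0.013, 0.991, -0.133, 0.289], [-1.0, 0.013, -0.0, 0.022], [0.002, 0.133, 0.991, 1.542]] -0.07302141570931885
{'clock': 0.1, 'joint_pos': array([-5.17320272e+01,  2.05859854e+01,  6.38288787e-01, -1.63143962e-02,
       -7.01352484e+01, -1.65051903e+01]), 'qvel': array([ 0.07681902, -0.000808  ,  0.15205686,  0.14063458,  0.0004775 ,
       -0.00323973]), 'tau': array([-7.64376691e-04, -5.84163415e+01,  2.93753064e+01,  7.01565340e+00,
        1.01463767e-02, -8.30884323e-05]), 'tool_pos': array([ 0.25005149, -0.62650513,  0.22573046]), 'orientation': array([ 96.03021966,  89.91564848, 117.78744743]), 'force': array([-0.71745889, -0.19113872,  0.24788527]), 'moment': array([-0.01249517,  0.04362327, -0.06906888]), 'opening': 0.08776728679159441}
```

View pics/top0.png

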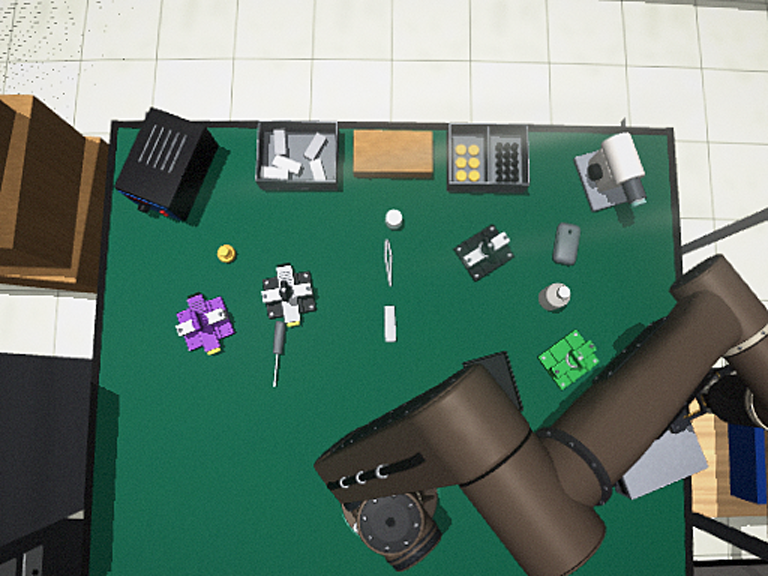

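View pics/scene0.png

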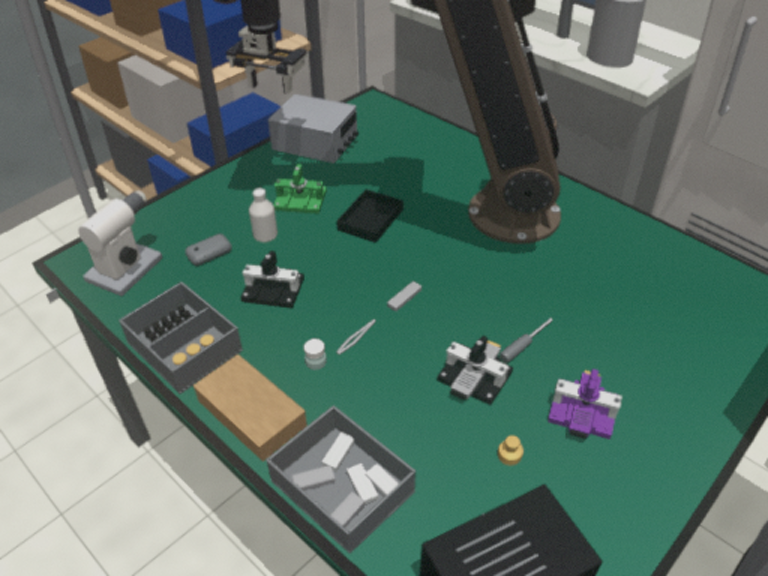

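Candidates in the top view (768-wide picture): a black clamp with metal module at (288,293), a black clamp with a bare bed at (485,250), a purple one at (204,322) and a green one at (570,360). I choose (288,293), because it is black and the bright module sticks out at both ends. Next is a close crop to check this.

```bash
python3 - <<'E'
from h import *
s=load('top'); c=s['image'][165:230,160:225,::-1]
a=cv2.resize(c,(585,585),interpolation=cv2.INTER_CUBIC)
cv2.imwrite('pics/topc.png',a)
s=load('scene'); c=s['image'][215:275,280:360,::-1]
cv2.imwrite('pics/scc.png',cv2.resize(c,(800,600),interpolation=cv2.INTER_CUBIC))
E
```

```text
(no output)
```

View pics/topc.png

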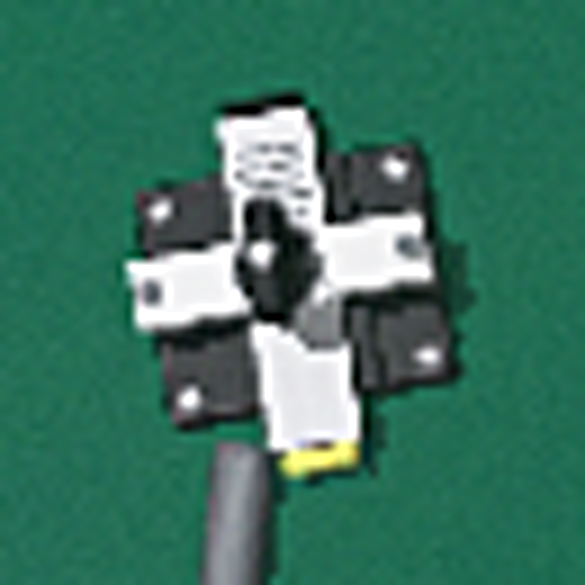

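View pics/scc.png

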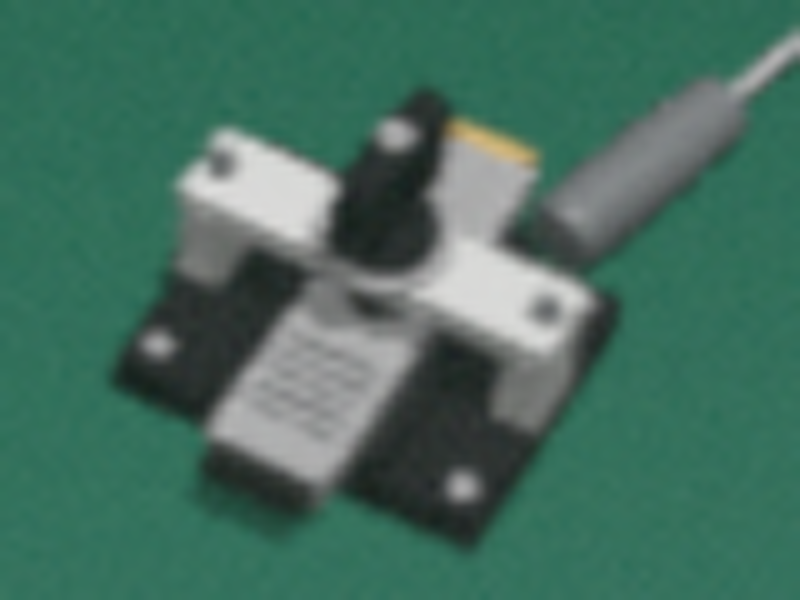

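The crop confirms it: black clamp, bright module with a yellow end under the bridge, knob at about (275,260) in the crop. Next I measure the axis and wing direction.

```bash
python3 - <<'E'
from h import *
s=load('top')
A=[atz(s,160+(x-4)/9,165+(y-4)/9,.056) for x,y in((150,292),(410,245))]
print('bolts',A,'mid',(A[0]+A[1])/2,np.degrees(np.arctan2(*(A[1]-A[0])[1::-1])), np.linalg.norm(A[1]-A[0]))
c=(A[0]+A[1])/2
for n in('top','scene'):
    s=load(n); P=[]
    p=np.array(s['camera_from_world'])@np.r_[c[:2],.09,1]
    im=s['image']
    for v in range(384):
        for u in range(512):
            if s['depth'][v,u]>0:
                if n=='top' and not(150<u<240 and 150<v<240):continue
                if n=='scene' and not(270<u<370 and 200<v<290):continue
                q=bydepth(s,u,v)
                if np.hypot(*(q-c)[:2])<.04 and .07<q[2]<.12: P.append(q)
    P=np.array(P)
    for lo,hi in((.07,.085),(.085,.095),(.093,.11)):
        Q=P[(P[:,2]>lo)&(P[:,2]<hi)]
        if len(Q)<4: print(n,lo,len(Q));continue
        m=Q[:,:2].mean(0);w,V=np.linalg.eigh(np.cov((Q[:,:2]-m).T))
        print(n,lo,len(Q),m,np.sqrt(w),np.degrees(np.arctan2(V[1,1],V[0,1])),'minAreaRect',cv2.minAreaRect((Q[:,:2]*1000).astype(np.float32)))
        
E
```

```text
bolts [array([0.47625616, 0.30577496, 0.056     ]), array([0.4968476 , 0.20100005, 0.056     ])] mid [0.48655188 0.2533875  0.056     ] -78.88135032933403 0.10677916451936599
top 0.07 13 [0.48126864 0.24853894] [0.00803649 0.01407943] -170.34156576422342 minAreaRect ((484.4571838378906, 248.1724853515625), (34.351043701171875, 27.82033920288086), 41.832420349121094)
top 0.085 16 [0.48277438 0.25184811] [0.00526591 0.01455226] -166.40263641962758 minAreaRect ((483.6855163574219, 252.8175048828125), (43.15449523925781, 13.361907958984375), 7.273819446563721)
top 0.093 50 [0.48589109 0.25298658] [0.00415366 0.01348389] -172.17575351806607 minAreaRect ((485.7378845214844, 253.48348999023438), (43.60918045043945, 14.155171394348145), 3.8742241859436035)
scene 0.07 37 [0.49560573 0.26000213] [0.0038552  0.01462301] 176.37799527832271 minAreaRect ((488.7535400390625, 263.75579833984375), (18.277992248535156, 46.31089782714844), 82.34900665283203)
scene 0.085 26 [0.49299358 0.2603006 ] [0.0029351  0.01335886] 176.5210312946907 minAreaRect ((488.85125732421875, 260.6565246582031), (10.264887809753418, 42.81975173950195), 83.05203247070312)
scene 0.093 70 [0.48703746 0.2561199 ] [0.00407666 0.01451908] -175.1775985742697 minAreaRect ((485.4987487792969, 254.6682891845703), (47.75238800048828, 15.202746391296387), 6.732089042663574)
```

```bash
python3 - <<'E'
from plant import monitor
from scipy.spatial.transform import Rotation as R
o=monitor.get_obs()
M=R.from_euler('xyz',o['orientation'],degrees=True).as_matrix();print(M.round(3))
import numpy as np
print(np.degrees(np.arctan2(M[1,1],M[0,1])))
E
```

```text
[[-0.001 -0.371  0.929]
 [ 0.001  0.929  0.371]
 [-1.     0.001 -0.   ]]
111.75722127465791
```

```bash
python3 -m crank '[{"linear":[0.42,0.59,0.05],"rot":[0,0,1],"hand":1},{"linear":[0.42,0.59,0.05],"rot":[0,0,1],"hand":1},{"linear":[0.42,0.59,0.05],"rot":[0,0,1],"hand":1},{"linear":[0.42,0.59,0.05],"rot":[0,0,1],"hand":1},{"linear":[0.42,0.59,0.05],"rot":[0,0,1],"hand":1},{"linear":[0.42,0.59,0.05],"rot":[0,0,1],"hand":1},{"linear":[0.42,0.59,0.05],"rot":[0,0,1],"hand":1},{"linear":[0.42,0.59,0.05],"rot":[0,0,1],"hand":1},{"linear":[0.42,0.59,0],"rot":[0,0,1],"hand":1},{"linear":[0.42,0.59,0],"rot":[0,0,1],"hand":1},{"linear":[0.42,0.59,0],"rot":[0,0,1],"hand":1},{"linear":[0.42,0.59,0],"rot":[0,0,1],"hand":1}]'
cat >> h.py <<'E'
def st(T=(.486,.2535),yaw=275):
    from plant import monitor
    from scipy.spatial.transform import Rotation as R
    o=monitor.get_obs();M=R.from_euler('xyz',o['orientation'],degrees=True).as_matrix()
    y=np.degrees(np.arctan2(M[1,1],M[0,1]));p=o['tool_pos']
    dn=np.cross(M[:,0],[0,0,-1])
    print('t',o['clock'],'p',p.round(4),'yaw',y.round(2),'tiltfix',np.degrees(dn)/5,'J',o['joint_pos'].round(1),'F',o['force'].round(1),'M',o['moment'].round(2),'op',round(o['opening'],4))
    print('units to go',((np.array(T)-p[:2])/.06).round(2),'rot',round(((yaw-y+180)%360-180)/5,2))
E
python3 -c "from h import *;st()"
```

```text
clock: 1.6
tool_pos: [0.5562, -0.1876, 0.245]
orientation: [93.2, 89.4, 176.6]
force: [1.7, -0.8, -0.7]
opening: 0.0877
t 1.6 p [ 0.5562 -0.1876  0.245 ] yaw 173.4 tiltfix [-0.00706903 -0.11862217 -0.        ] J [  0.4  12.   -8.7  -0.  -69.9  -7. ] F [ 1.7 -0.8 -0.7] M [-0.02 -0.04  0.02] op 0.0877
units to go [-1.17  7.35] rot 20.32
```

```bash
python3 -m crank '[{"linear":[-0.06,0.37,0],"rot":[0,0,1],"hand":1},{"linear":[-0.06,0.37,0],"rot":[0,0,1],"hand":1},{"linear":[-0.06,0.37,0],"rot":[0,0,1],"hand":1},{"linear":[-0.06,0.37,0],"rot":[0,0,1],"hand":1},{"linear":[-0.06,0.37,0],"rot":[0,0,1],"hand":1},{"linear":[-0.06,0.37,0],"rot":[0,0,1],"hand":1},{"linear":[-0.06,0.37,0],"rot":[0,0,1],"hand":1},{"linear":[-0.06,0.37,0],"rot":[0,0,1],"hand":1},{"linear":[-0.06,0.37,0],"rot":[0,0,1],"hand":1},{"linear":[-0.06,0.37,0],"rot":[0,0,1],"hand":1},{"linear":[-0.06,0.37,0],"rot":[0,0,1],"hand":1},{"linear":[-0.06,0.37,0],"rot":[0,0,1],"hand":1},{"linear":[-0.06,0.37,0],"rot":[0,0,1],"hand":1},{"linear":[-0.06,0.37,0],"rot":[0,0,1],"hand":1},{"linear":[-0.06,0.37,0],"rot":[0,0,1],"hand":1},{"linear":[-0.06,0.37,0],"rot":[0,0,1],"hand":1},{"linear":[-0.06,0.37,0],"rot":[0,0,1],"hand":1},{"linear":[-0.06,0.37,0],"rot":[0,0,1],"hand":1},{"linear":[0,0,0],"rot":[0,0,1],"hand":1},{"linear":[0,0,0],"rot":[0,0,0],"hand":1}]'
python3 -c "from h import *;st()"
```

```text
clock: 4.1
tool_pos: [0.4848, 0.2275, 0.2371]
orientation: [72.8, 88.7, -105.4]
force: [1.0, -0.2, -0.1]
opening: 0.0877
t 4.1 p [0.4848 0.2275 0.2371] yaw -88.18 tiltfix [ 0.25975856 -0.07166091  0.        ] J [ 46.6   7.6 -15.6   0.7 -68.   44.9] F [ 1.  -0.2 -0.1] M [-0.1   0.08  0.01] op 0.0877
units to go [0.02 0.43] rot 0.64
```

```bash
python3 -m crank '[{"linear":[0.02,0.43,0],"rot":[0.26,-0.07,0.64],"hand":1},{"linear":[0,0,-0.5],"rot":[0,0,0],"hand":1},{"linear":[0,0,-0.5],"rot":[0,0,0],"hand":1},{"linear":[0,0,-0.5],"rot":[0,0,0],"hand":1},{"linear":[0,0,0],"rot":[0,0,0],"hand":1}]'
python3 -c "
from h import *;st()
for n in('top','scene'):
    s=snap(n); x,y=((160,160) if n=='top' else (270,190)); cv2.imwrite(f'pics/{n}1.png',cv2.resize(s['image'][y:y+90,x:x+100,::-1],(700,630)[:2] if 0 else (660,594),interpolation=cv2.INTER_CUBIC))
"
```

```text
clock: 4.72
tool_pos: [0.4869, 0.2575, 0.1453]
orientation: [-124.0, 89.7, 61.0]
force: [0.4, -0.7, -0.2]
opening: 0.0878
t 4.725 p [0.4869 0.2575 0.1453] yaw -85.01 tiltfix [-0.06066699  0.03365958  0.        ] J [ 48.2  12.7 -21.8  -0.1 -55.2  46.9] F [ 0.4 -0.7 -0.2] M [-0.13  0.11 -0.01] op 0.0878
units to go [-0.01 -0.07] rot 0.0
```

View pics/scene1.png

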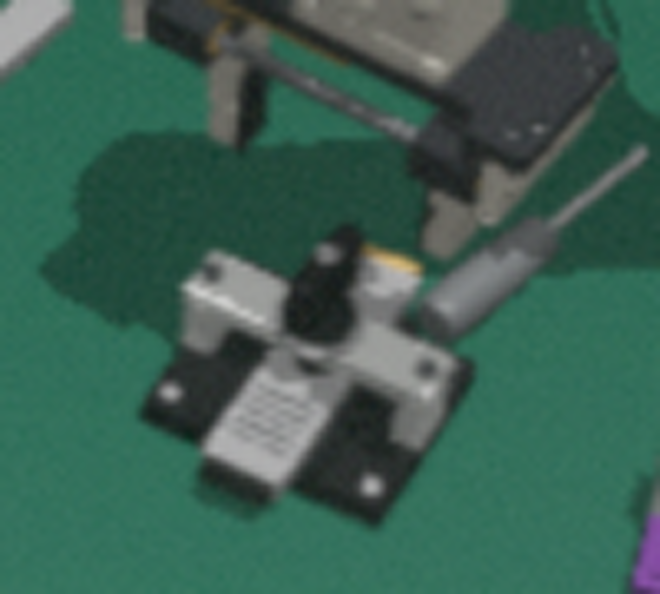

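The picture shows the fingers at (235,140) and (445,240), on either side of the knob at (325,270), and higher up. Going down and closing.

```bash
python3 -m crank '[{"linear":[-0.01,-0.07,-0.4],"rot":[-0.06,0.03,0],"hand":1},{"linear":[0,0,-0.4],"rot":[0,0,0],"hand":1},{"linear":[0,0,-0.35],"rot":[0,0,0],"hand":1},{"linear":[0,0,0],"rot":[0,0,0],"hand":1}]'
python3 -c "from h import *;st()"
```

```text
clock: 5.32
tool_pos: [0.4921, 0.2585, 0.085]
orientation: [-145.3, 89.0, 39.8]
force: [-0.2, -0.5, 0.9]
opening: 0.0877
t 5.325 p [0.4921 0.2585 0.085 ] yaw -84.91 tiltfix [-0.13066379  0.15706934  0.        ] J [ 48.   16.6 -25.8   0.2 -46.6  46.9] F [-0.2 -0.5  0.9] M [-0.11  0.18  0.  ] op 0.0877
units to go [-0.1  -0.08] rot -0.02
```

```bash
python3 -m crank '[{"linear":[-0.1,-0.08,-0.2],"rot":[-0.13,0.15,0],"hand":1},{"linear":[0,0,0],"rot":[0,0,0],"hand":1}]'
python3 -c "from h import *;st()"
```

```text
clock: 5.58
tool_pos: [0.487, 0.2547, 0.075]
orientation: [-148.3, 89.8, 36.8]
force: [-0.5, 0.3, -0.0]
opening: 0.0878
t 5.575 p [0.487  0.2547 0.075 ] yaw -84.9 tiltfix [-0.023004    0.03069982  0.        ] J [ 48.1  17.3 -26.5   0.1 -46.1  47. ] F [-0.5  0.3 -0. ] M [-0.17  0.17 -0.02] op 0.0878
units to go [-0.02 -0.02] rot -0.02
```

```bash
python3 -m crank '[{"linear":[-0.01,-0.01,0],"rot":[0,0,0],"hand":0.4},{"linear":[0,0,0],"rot":[0,0,0],"hand":0.3},{"linear":[0,0,0],"rot":[0,0,0],"hand":0},{"linear":[0,0,0],"rot":[0,0,0],"hand":0},{"linear":[0,0,0],"rot":[0,0,0],"hand":0},{"linear":[0,0,0],"rot":[0,0,0],"hand":0}]'
python3 -c "from h import *;st()"
```

```text
clock: 6.32
tool_pos: [0.4873, 0.2549, 0.0768]
orientation: [-146.1, 89.6, 39.0]
force: [-1.0, -0.3, -0.1]
opening: 0.0331
t 6.325 p [0.4873 0.2549 0.0768] yaw -84.88 tiltfix [-0.04541787  0.0560384   0.        ] J [ 48.1  17.1 -26.5   0.1 -46.1  47. ] F [-1.  -0.3 -0.1] M [-0.13  0.18 -0.09] op 0.0331
units to go [-0.02 -0.02] rot -0.02
```

```bash
python3 -m crank '[{"linear":[0,0,0],"rot":[0,0,0],"hand":0},{"linear":[0,0,0],"rot":[0,0,0],"hand":0},{"linear":[0,0,0],"rot":[0,0,0],"hand":0}]'
python3 -c "from h import *;st()"
```

```text
clock: 6.7
tool_pos: [0.4873, 0.2549, 0.0767]
orientation: [-146.8, 89.6, 38.3]
force: [-0.3, -0.5, 0.6]
opening: 0.0136
t 6.7 p [0.4873 0.2549 0.0767] yaw -84.88 tiltfix [-0.04348648  0.0549996   0.        ] J [ 48.1  17.1 -26.5   0.1 -46.1  47. ] F [-0.3 -0.5  0.6] M [-0.22  0.18 -0.05] op 0.0136
units to go [-0.02 -0.02] rot -0.02
```

Opening is 13.6 mm, so the fingers hold the wing. Turning clockwise (−z).

```bash
python3 -m crank '[{"linear":[0,0,0],"rot":[0,0,-0.5],"hand":0},{"linear":[0,0,0],"rot":[0,0,-1],"hand":0},{"linear":[0,0,0],"rot":[0,0,-1],"hand":0},{"linear":[0,0,0],"rot":[0,0,-1],"hand":0},{"linear":[0,0,0],"rot":[0,0,-1],"hand":0}]'
python3 -c "from h import *;st(yaw=-160)"
```

```text
clock: 7.32
tool_pos: [0.4872, 0.2542, 0.0767]
orientation: [-158.9, 89.7, 3.1]
force: [-1.1, -0.9, 1.4]
opening: 0.0139
t 7.325 p [0.4872 0.2542 0.0767] yaw -108.01 tiltfix [-0.00328369  0.06089118  0.        ] J [ 48.1  17.1 -26.5   0.3 -46.2  23.6] F [-1.1 -0.9  1.4] M [-0.27  0.22  0.08] op 0.0139
units to go [-0.02 -0.01] rot -10.4
```

```bash
python3 -m crank '[{"linear":[0,0,0],"rot":[0,0,-1],"hand":0},{"linear":[0,0,0],"rot":[0,0,-1],"hand":0},{"linear":[0,0,0],"rot":[0,0,-1],"hand":0},{"linear":[0,0,0],"rot":[0,0,-1],"hand":0},{"linear":[0,0,0],"rot":[0,0,-1],"hand":0},{"linear":[0,0,0],"rot":[0,0,-1],"hand":0}]'
python3 -c "from h import *;st(yaw=-160)"
```

```text
clock: 8.07
tool_pos: [0.4867, 0.2534, 0.0767]
orientation: [-178.0, 89.7, -46.9]
force: [-0.5, -0.0, 0.3]
opening: 0.0138
t 8.075 p [0.4867 0.2534 0.0767] yaw -138.98 tiltfix [0.04258889 0.03978577 0.        ] J [ 48.2  17.1 -26.5   0.4 -46.4  -7.4] F [-0.5 -0.   0.3] M [-0.08  0.38  0.12] op 0.0138
units to go [-0.01  0.  ] rot -4.2
```

```bash
python3 -m crank '[{"linear":[0,0,0],"rot":[0,0,-1],"hand":0},{"linear":[0,0,0],"rot":[0,0,-1],"hand":0},{"linear":[0,0,0],"rot":[0,0,-1],"hand":0},{"linear":[0,0,0],"rot":[0,0,-1],"hand":0},{"linear":[0,0,0],"rot":[0,0,0],"hand":0},{"linear":[0,0,0],"rot":[0,0,0],"hand":0}]'
python3 -c "from h import *;st(yaw=-160)"
```

```text
clock: 8.82
tool_pos: [0.4862, 0.253, 0.0767]
orientation: [170.8, 89.7, -78.7]
force: [-0.8, -0.1, 0.7]
opening: 0.0139
t 8.825 p [0.4862 0.253  0.0767] yaw -159.51 tiltfix [0.05932308 0.01189088 0.        ] J [ 48.2  17.2 -26.4   0.3 -46.6 -27.9] F [-0.8 -0.1  0.7] M [ 0.02  0.16 -0.04] op 0.0139
units to go [-0.    0.01] rot -0.1
```

Turned 74.6°. Opening the gripper, then lifting.

```bash
python3 -m crank '[{"linear":[0,0,0],"rot":[0,0,0],"hand":0.5},{"linear":[0,0,0],"rot":[0,0,0],"hand":0.8},{"linear":[0,0,0],"rot":[0,0,0],"hand":0.8},{"linear":[0,0,0],"rot":[0,0,0],"hand":0.8},{"linear":[0,0,0],"rot":[0,0,0],"hand":0.8},{"linear":[0,0,0],"rot":[0,0,0],"hand":0.8}]'
python3 -c "from h import *;st(yaw=-160)"
python3 -m crank '[{"linear":[0,0,0.4],"rot":[0,0,0],"hand":0.8},{"linear":[0,0,0.6],"rot":[0,0,0],"hand":0.8},{"linear":[0,0,0.6],"rot":[0,0,0],"hand":0.8},{"linear":[0,0,0.6],"rot":[0,0,0],"hand":0.8},{"linear":[0,-0.8,0.3],"rot":[0,0,0],"hand":0.8},{"linear":[0,-0.8,0.3],"rot":[0,0,0],"hand":0.8},{"linear":[0,-0.8,0],"rot":[0,0,0],"hand":0.8},{"linear":[0,-0.8,0],"rot":[0,0,0],"hand":0.8},{"linear":[0,-0.8,0],"rot":[0,0,0],"hand":0.8},{"linear":[0,0,0],"rot":[0,0,0],"hand":0.8},{"linear":[0,0,0],"rot":[0,0,0],"hand":0.8}]'
python3 - <<'E'
from h import *
st()
s=snap('scene');cv2.imwrite('pics/sc2.png',cv2.resize(s['image'][215:275,280:360,::-1],(800,600),interpolation=cv2.INTER_CUBIC))
s=snap('top');cv2.imwrite('pics/top2.png',cv2.resize(s['image'][165:230,160:225,::-1],(585,585),interpolation=cv2.INTER_CUBIC))
c=np.array([.486,.2535,0])
for n in('top','scene'):
    s=load(n);P=[]
    for v in range(140,290):
        for u in range(150,370):
            if s['depth'][v,u]>0:
                q=bydepth(s,u,v)
                if np.hypot(*(q-c)[:2])<.04 and .092<q[2]<.12:P.append(q)
    P=np.array(P);print(n,len(P))
    if len(P)>5:
        w,V=np.linalg.eigh(np.cov(P[:,:2].T));print(P.mean(0),np.degrees(np.arctan2(V[1,1],V[0,1])))
E
```

```text
clock: 9.57
tool_pos: [0.4862, 0.2531, 0.0766]
orientation: [171.5, 89.7, -77.9]
force: [-0.3, -0.2, -0.0]
opening: 0.0671
t 9.575 p [0.4862 0.2531 0.0766] yaw -159.36 tiltfix [0.06003894 0.01289234 0.        ] J [ 48.2  17.2 -26.4   0.3 -46.6 -27.8] F [-0.3 -0.2 -0. ] M [ 0.02  0.08 -0.02] op 0.0671
units to go [-0.    0.01] rot -0.13
clock: 10.95
tool_pos: [0.4845, 0.0057, 0.2506]
orientation: [-170.4, 89.6, -59.7]
force: [0.0, 0.8, 0.4]
opening: 0.07
t 10.95 p [0.4845 0.0057 0.2506] yaw -159.27 tiltfix [0.06796637 0.03970481 0.        ] J [ 24.3   1.2 -20.7   0.4 -68.1  -3.8] F [0.  0.8 0.4] M [ 0.03  0.14 -0.01] op 0.07
units to go [0.02 4.13] rot 14.85
top 0
scene 82
[0.48799312 0.25444705 0.09860289] 108.82966952177283
```

View pics/sc2.png

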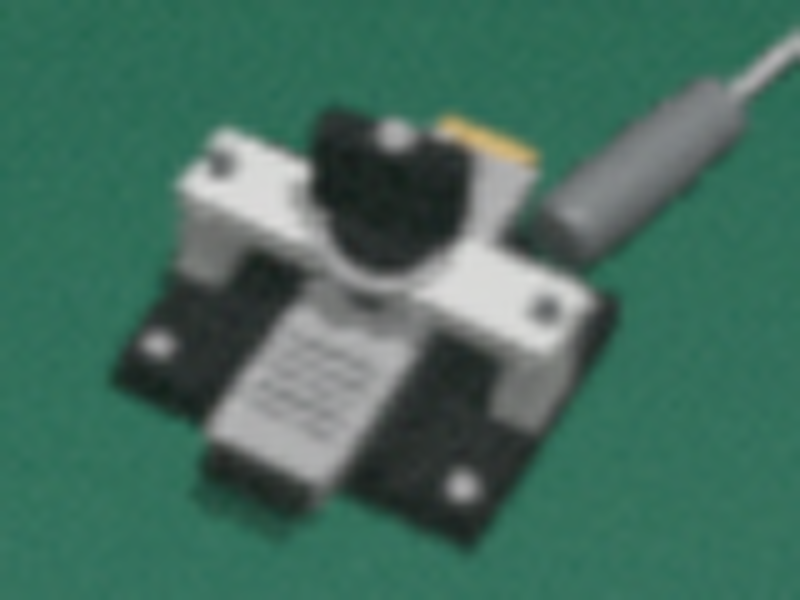

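View pics/top2.png

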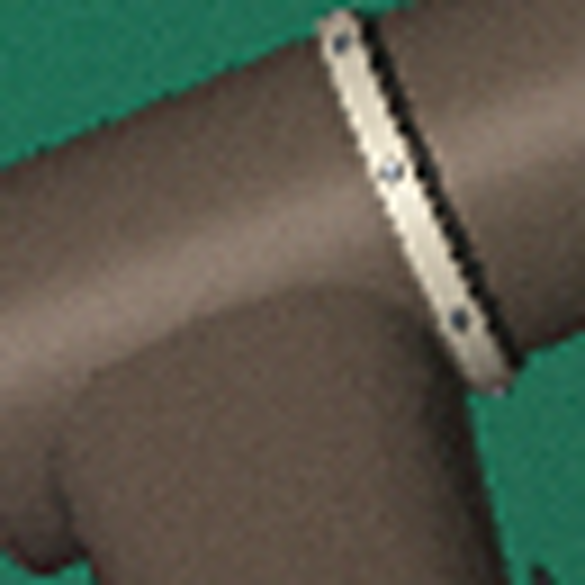

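The scene picture shows the wing bar, from (325,115) to (460,150), now lying almost along the bridge. Depth puts it at 109° (= −71°), against about 5° before, so it turned about 76° clockwise. The top view is blocked by the arm. The arm is clear of everything, with the tool tip at z 0.25.

```bash
python3 -c "
from plant import ticket;print(ticket.close_job())"
```

```text
the job is handed in; nothing more can be done
None
```

I loosened the knob on the loaded clamp (black, bright module under its bridge) by turning it about 75° clockwise, then let go, moved clear and handed the job in at about 11 s.

- **Turn:** the gripper turned 74.6°. The scene camera's depth put the wing at 109° afterwards, the same line as −71°, against about 5° before, so about 76°. The two agree, and the knob should stand at about 1.35 to 1.45 rad, above the 1.05 rad needed.
- **Forces and clearance:** the wrist force readings stayed under about 3 N, and the tool ended with its tip 0.25 m above the bench, away from both knobs.
- **Not checked:** the arm blocked the top view of the loaded knob at the end, so the final angle rests on the scene camera alone. I did not measure the empty clamp's knob again. The tool only passed near it well above its height.

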